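# Hold the measuring probe square on the ringed spot

### The job

Lift the bolted bracket off the sloping sample panel and lay it flat on the table, released and clear of the rest. Then take the measuring probe out of its holder and set its sprung tip inside the ring mark on the panel, square to the sloping face, pressed gently so that the tip is about half-way in. Finish while holding the probe there, and leave the other things on the table alone.

Things in the scene. Friction and masses are not known exactly. Their poses are not given: they have to be found in the camera images.
- rest: Fixed inclined rest, 160 x 200 mm; origin on the table under its centre, z up. Its grey panel (150 x 200 mm) slopes 15 degrees down toward the rest's own -x, the robot side: top surface 45 mm up at the centre, 26 at the low edge (with a lip 6 mm proud), 64 at the high edge. Ring and square marks: mid line, y = +45 or -45 mm. Free table to its left, about x 0.46, y 0.3 to 0.35 m.
- ring_mark: The target: engraved ring, 22 mm outside and 18 mm inside diameter, with a 3 mm centre dot, hidden under the bracket at the start. Origin at its centre on the panel surface; z points square out of the sloping panel (15 degrees from vertical, leaning toward the robot side), x up the slope, y level.
- square_mark: The other mark, not used: engraved 22 mm square outline with a centre dot; origin and axes as for the ring mark.
- bracket: Loose dark slotted bracket 30 x 98 mm with three bolts, about 60 g, lying over the ring mark, long side up the slope. Origin at the centre of its underside (the feet); y along the 98 mm, x across the 30 mm, z up. The 2 mm plate is 8 to 10 mm above the origin, on three 8 mm nut feet; bolt heads reach 14 mm. Grip across the 30 mm with the fingertips almost on the surface below it.
- probe: Loose round probe, about 0.13 kg, upright in its holder. Origin on its axis at the underside of its steel collar (34 mm diameter, 5 mm thick), z up the axis. Grip it by the grey ribbed part, 24 mm diameter, 5 to 60 mm above the origin. Below the collar an 18 mm shank to 40 mm below the origin, then the sprung tip (8 mm, round end) to 52 mm below.
- probe_tip (a point): End point of the probe's sprung tip; on the probe's axis, 52 mm below its origin when not pressed, moving up as it is pressed in.
- plunger (a joint): How far the sprung tip is pressed into the probe: 0 out, 0.010 m fully in. It takes 1 N to start and 0.5 N for each further mm: 3.5 N half-way, 6 N fully in, then it stops hard.
- holder: Fixed holder: black block 60 x 60 mm, top 70 mm above the table, on an 80 x 80 x 10 mm foot; origin on the table under its centre. The probe hangs by its collar in a 22 mm round hole, open at the top, 60 mm deep; the probe must be lifted straight up 55 mm to come free.
- tally_counter: Bystander: grey round tally counter, 54 x 71 x 20 mm, origin at its underside; leave alone.
- eraser: Bystander: eraser in a card sleeve, 19 x 46 x 12 mm, origin at its underside; leave alone.
- bracket_spare: Bystander: a second finished bracket like the one on the panel, lying on the table beyond the rest, origin at its underside; leave alone.
Mind the look-alikes: they are no part of the job. Of the things that look like the holder, the larger one is meant.

How it is judged:
On the way, in this order (a step that is already met when the one before it is completed fails the run):
1. the bracket is lifted off the panel in the gripper (height (world z) of bracket above 0.055 m and contact force between bracket and rest below 0.05 N and contact force between the fingers and bracket above 0.3 N), for 0.1 s.
2. the bracket lies flat on the table, released, off the rest (height (world z) of bracket below 0.012 m and angle between bracket's own z axis and vertical below 0.1 rad and contact force between bracket and rest below 0.05 N and contact force between the fingers and bracket below 0.05 N and linear speed of bracket below 0.02 m/s), for 0.2 s.
3. the probe is lifted out of its holder in the gripper (height (world z) of probe_tip above 0.065 m and contact force between probe and holder below 0.05 N and contact force between the fingers and probe above 1 N), for 0.1 s.
At the end, for the whole second after the job is handed in: Still held: tip within 9 mm of the ring centre, probe within 0.13 rad of square to the panel, tip pressed in 2 to 8 mm with 1 to 8 N, probe still and clear of its holder. Bracket released, flat on the table (under 12 mm up, tilt under 0.1 rad), not touching the rest (all of step 2 and distance between probe_tip and ring_mark below 0.009 m and angle between the z axis of probe and the z axis of ring_mark, either way round below 0.13 rad and value of joint plunger between 0.002 and 0.008 m and contact force between probe and rest between 1 and 8 N and contact force between the fingers and probe above 1 N and linear speed of probe below 0.02 m/s and contact force between probe and holder below 0.05 N); the arm keeps its last pose, push and grip.
It fails at once if the probe is pressed hard on the rest (over 15 N) (contact force between probe and rest above 15 N).
It fails at once if the tally counter is moved by more than 20 mm (distance of tally_counter from where it was at the start of the episode above 0.02 m).
It fails at once if the eraser is moved by more than 20 mm (distance of eraser from where it was at the start of the episode above 0.02 m).
It fails at once if the bracket spare is moved by more than 20 mm (distance of bracket_spare from where it was at the start of the episode above 0.02 m).
It also fails if it takes over 72 s, if anything falls off the work surface, if the arm or the gripper's body presses on something with over 40 N, if the wrist force passes 120 N, or if a joint passes its speed limit or range.

### The arm

A 6-joint arm with a two-finger parallel gripper is mounted at the origin on a cart in front of the work surface, level with it; the furniture and walls round the work are solid. World frame = base frame: x ahead of the robot, y to its left, z up, the work surface at z = 0. Lengths are in m, angles in rad, forces in N, time in s.
With the tool pointing down it reaches from about 0.325 to 0.9 m from the base axis. Payload 3.5 kg.
Tool frame: the origin (TCP) lies at the very end of the fingers, on their centre line; the grasp point (between the pads) lies 19 mm behind it (grasp_offset is the distance from the TCP to the grasp point, in m); z points along the fingers, x is the direction in which the jaws open and shut, and the axes are right-handed (so a half turn about z gives the same grasp; the last joint's range is limited). The gripper opens to 85 mm and grips with 20 to 120 N. Pads are 22 mm wide; open, the fingers measure 114 mm over their backs; the gripper's body (76 mm by 85 mm) begins 54 mm behind the grasp point. The pads swing forward as they close: fully open they stand 13 mm farther back than shut.
Start: joints at [-1.227, 0.276, -0.026, 1.268, 0, 1.467], TCP at [0.27, -0.564, 0.231] pointing down, gripper open.
Joint ranges: [-3.12, 3.12], [-0.85, 1.88], [-1.08, 1.24], [-1.95, 2.15], [-1.57, 1.53], [-3.14, 3.14]. Speed limits (rad/s): [2.57, 2.57, 3.14, 3.14, 3.14, 3.14].

### API

Orientations are given as a unit quaternion [w, x, y, z].
In Python, from rig import * gives the robot as it stands.
- The arm moves only by the shell command python3 -m inch 'ROWS' [FORCE]. ROWS is text: rows parted by semicolons, each of 7 numbers parted by spaces: the shift along the world's x, y, z in m, then the turn, a rotation vector about the world's x, y, z in rad, then the finger opening in m, from 0 to 0.0854. A call has 1 to 10 rows; each row is the pose to reach, as a shift and turn from the pose commanded when the call began; what a row does not reach only later rows make up. A row lasts 1/10 s, in which the tool goes at most 50 mm and 8.59 degrees, less where a joint would pass 70% of its speed; a pose out of reach is approached as far as the arm can. A call with a gripper value outside its range is refused whole. The fingers move at their own pace and stop on an object; FORCE is the grip in N (left out, the last holds). Time passes only in rows, so rows that repeat a pose let the fingers close. It gives the time, the measured TCP pose, the force and the opening at its end, in the units of the state.
- get_state(): the state, without advancing time (a new reading comes with each control period).
- snapshot(name): name is "scene" or "top"; returns the picture (384x512x3 uint8, red, green, blue); there is no depth.
- camera_model(name): a dict with "fx", "fy", "cx", "cy" (pixels), "R" (3x3) and "t" (3): a world point X has camera coordinates R X + t. Camera axes: x right, y down, z forward; pixel columns grow to the right and rows downward; lengths in m; the calibration is good to about 2 mm. A picture is of the moment at which its call begins. camera_model takes no time and is no camera call.
- close_job(): hands the job in, once; it reports no verdict.
The state is a dict: "time": time; "joint_positions": joint angles; "qd": joint speeds; "joint_torque": joint torques, N m; "tcp_pos": TCP position; "tcp_rot": TCP orientation; "contact_force": force on the tool from outside, world axes, zero at the start; "moment": the same for the moment, N m; "opening": finger opening in m.
Only numpy, scipy, OpenCV 4.12 (cv2) and the standard library are available. Lean on these libraries where they do the work, as an engineer would, in place of code of your own. Each camera call takes 0.05 s, during which the arm holds its last target. There are 200 camera calls.

## Working session

There is one attempt and no reset: what is moved stays moved. The work goes in short steps, Python scripts to look and compute and a shell command to move; the robot and the scene stay as the last step left them, time stands still between calls to the robot, and variables do not carry over. Pictures are saved under pics/ and viewed, about 8 in all and at most 12, crops included, and the job is handed in when it is done.

```bash
mkdir -p pics; ls; cat > h.py <<'E'
from rig import *
import numpy as np, cv2
def snap(n,f):
    im=snapshot(n); cv2.imwrite('pics/'+f,cv2.cvtColor(im,cv2.COLOR_RGB2BGR)); return im
def ray(n,u,v):
    c=camera_model(n); R=np.array(c['R']);t=np.array(c['t'])
    d=R.T@np.array([(u-c['cx'])/c['fx'],(v-c['cy'])/c['fy'],1]); return -R.T@t,d
def onz(n,u,v,z):
    o,d=ray(n,u,v); return o+d*(z-o[2])/d[2]
def proj(n,X):
    c=camera_model(n); p=np.array(c['R'])@np.array(X)+np.array(c['t']); return c['fx']*p[0]/p[2]+c['cx'],c['fy']*p[1]/p[2]+c['cy']
def tri(a,b):
    (o1,d1),(o2,d2)=ray('scene',*a),ray('top',*b)
    A=np.stack([d1,-d2],1); s=np.linalg.lstsq(A,o2-o1,rcond=None)[0]
    p,q=o1+s[0]*d1,o2+s[1]*d2; return (p+q)/2,np.linalg.norm(p-q)
E
python3 - <<'E'
from h import *
s=get_state(); print(s)
a=snap('scene','s1.png');b=snap('top','t1.png')
for n in('scene','top'): print(n,ray(n,256,192),camera_model(n)['fx'])
E
```

```text
pics
{'time': 0.0, 'joint_positions': array([-1.22739106e+00,  2.77142858e-01, -2.79035305e-02,  1.26800520e+00,
       -6.86858120e-06,  1.46740529e+00]), 'qd': array([ 3.78133114e-04, -7.92448339e-04,  9.31004420e-04, -7.23058932e-05,
        1.20635048e-04, -2.80136216e-04]), 'joint_torque': array([-1.35881008e-03, -4.45504940e+01,  2.95204085e+01,  1.65165839e-02,
       -1.58680723e-04, -1.24517194e-05]), 'tcp_pos': array([ 0.26977569, -0.56290171,  0.23014292]), 'tcp_rot': array([-6.93458572e-04,  8.46190501e-01, -5.32879315e-01, -8.89197635e-04]), 'contact_force': array([-0.16939531,  0.90998711, -0.64265173]), 'moment': array([ 0.07012757, -0.03550317,  0.03801055]), 'opening': 0.08494737648998761}
scene (array([0.03317634, 0.71884013, 0.65443649]), array([ 0.45157562, -0.71423829, -0.53491309])) 500.1611907515018
top (array([ 0.46107402, -0.07110925,  0.92833837]), array([ 0.08526396,  0.00227648, -0.99637916])) 387.86541049872346
```

View pics/s1.png

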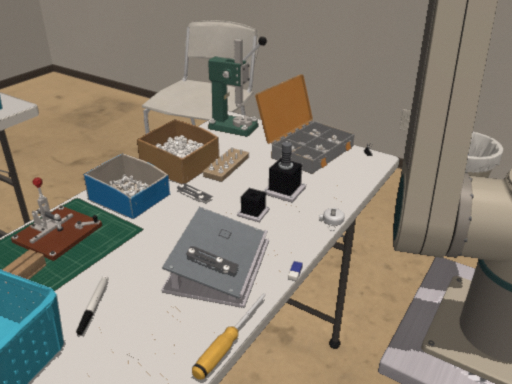

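View pics/t1.png

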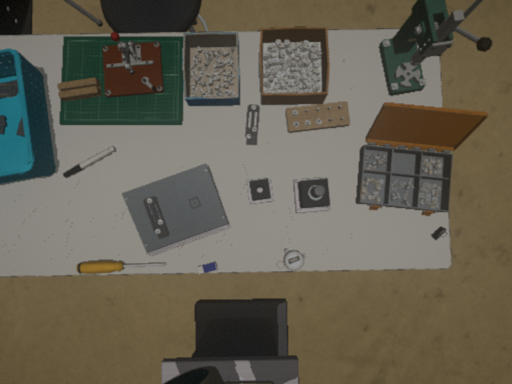

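The scene view shows the panel with the bracket on it at (212,261), and the spare bracket on the table at (193,192). There are two black holders:
- Small and empty: scene (253,203), top (260,190).
- Larger, with the probe standing in it: scene (285,178), top (313,195). This one fits the description.

I'll confirm both in one enlarged crop.

```bash
python3 - <<'E'
import cv2,numpy as np
a=cv2.imread('pics/s1.png')[130:310,150:350];b=cv2.imread('pics/t1.png')[100:280,115:340]
a=cv2.resize(a,None,fx=1.75,fy=1.75,interpolation=2); a=cv2.resize(cv2.imread('pics/s1.png')[130:310,150:350],(400,360),interpolation=2)
b=cv2.resize(b,(400,320),interpolation=2)
b=cv2.copyMakeBorder(b,0,40,0,0,0)
cv2.imwrite('pics/c1.png',cv2.convertScaleAbs(np.hstack([a,b]),alpha=1.5))
E
```

```text
(no output)
```

View pics/c1.png

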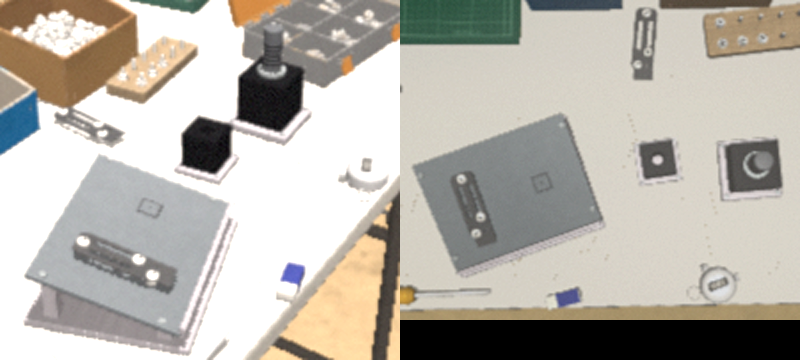

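The left half of the crop shows the panel, with the bracket on it at crop (125,262) and the square mark at (150,207). The larger black block holds the probe at crop (270,75), while the smaller one is empty. The larger one is therefore the holder meant. Next I'll measure.

```bash
python3 - <<'E'
from h import *
im=cv2.imread('pics/t1.png'); hsv=cv2.cvtColor(im,cv2.COLOR_BGR2HSV)
for p in [(180,190),(200,230),(160,235),(215,235),(156,217),(156,250),(313,180),(318,191),(303,190)]: print(p,im[p[1],p[0]])
g=im.max(2).astype(int)
# panel
m=np.zeros(g.shape,np.uint8); m[150:265,110:240]=(g[150:265,110:240]<130)*255
c=max(cv2.findContours(m,0,1)[0],key=cv2.contourArea); r=cv2.minAreaRect(c); print('panel',r,cv2.boxPoints(r).tolist())
ap=cv2.approxPolyDP(c,5,True)[:,0]; print(ap.tolist())
# bracket
m=np.zeros(g.shape,np.uint8); m[185:245,135:180]=(g[185:245,135:180]<62)*255
m=cv2.morphologyEx(m,cv2.MORPH_CLOSE,np.ones((5,5)))
c=max(cv2.findContours(m,0,1)[0],key=cv2.contourArea); r=cv2.minAreaRect(c); print('br',r,cv2.boxPoints(r).tolist())
for f,(x0,x1,y0,y1) in {'t1':(290,335,172,215),'s1':(262,308,135,200)}.items():
    cv2.imwrite(f'pics/z_{f}.png',cv2.resize(cv2.convertScaleAbs(cv2.imread(f'pics/{f}.png')[y0:y1,x0:x1],alpha=2),None,fx=8,fy=8,interpolation=0))
a=cv2.imread('pics/z_t1.png');b=cv2.imread('pics/z_s1.png');H=max(len(a),len(b))
P=lambda i:cv2.copyMakeBorder(i,0,H-len(i),0,0,0)
cv2.imwrite('pics/c2.png',np.hstack([P(a),P(b)]))
E
```

```text
(180, 190) [93 93 90]
(200, 230) [86 86 84]
(160, 235) [59 62 63]
(215, 235) [132 140 144]
(156, 217) [62 64 64]
(156, 250) [106 107 112]
(313, 180) [62 63 64]
(318, 191) [93 93 95]
(303, 190) [54 55 58]
panel ((176.0665283203125, 210.46026611328125), (70.9556884765625, 92.78353118896484), 70.46334838867188) [[120.48150634765625, 192.538818359375], [207.92327880859375, 161.5111083984375], [231.65155029296875, 228.3817138671875], [144.20977783203125, 259.409423828125]]
[[207, 164], [122, 192], [149, 255], [230, 227]]
br ((156.40145874023438, 217.85400390625), (38.27522277832031, 12.131877899169922), 70.01689147949219) [[144.16058349609375, 201.9416046142578], [155.56204223632812, 197.7956085205078], [168.642333984375, 233.7664031982422], [157.24087524414062, 237.9123992919922]]
```

View pics/c2.png

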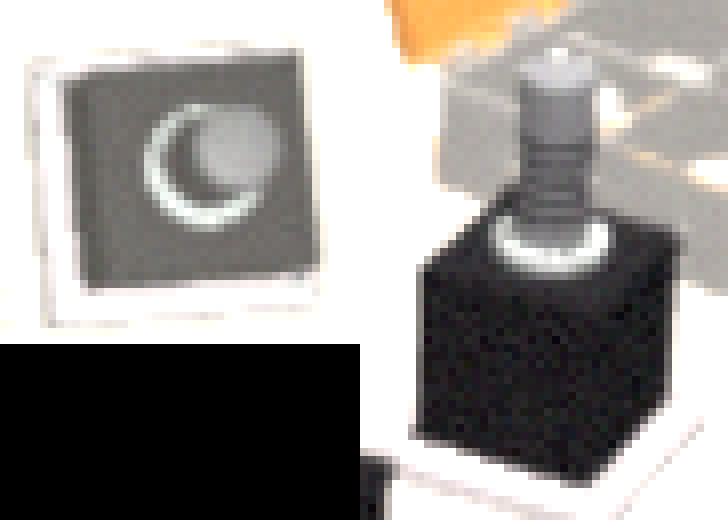

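The crop shows the probe standing in the larger holder. Its collar is centred at about top (315.9,192.9) and scene (286,164.7).

```bash
python3 - <<'E'
from h import *
print('collar top',onz('top',315.9,192.9,.075),'scene',onz('scene',286,164.7,.075), tri((286,164.7),(315.9,192.9)))
print('knob', onz('top',290+235/8,172+148/8,.135),)
C=[onz('top',u,v,z) for (u,v),z in zip([(207.5,164),(122.5,192.5),(149,254),(230,226.5)],[.064,.064,.026,.026])]
for p in C: print('panel',p.round(4))
print('edges',[np.linalg.norm(C[i]-C[(i+1)%4]).round(4) for i in range(4)])
e=(C[1]-C[0])+(C[2]-C[3]); print('y-dir deg',np.degrees(np.arctan2(e[1],e[0])), 'centre',np.mean(C,0))
def onplane(n,u,v,c,nn):
    o,d=ray(n,u,v); return o+d*((c-o)@nn)/(d@nn)
ctr=np.mean(C,0); a=np.arctan2(e[1],e[0])-np.pi/2
xu=np.array([np.cos(a),np.sin(a),0]); nn=-np.sin(np.radians(15))*xu+np.cos(np.radians(15))*np.array([0,0,1])
print('yaw',np.degrees(a))
c2=ctr.copy(); c2[2]=.045
B=[onplane('top',u,v,c2+.010*nn,nn) for u,v in [(144.2,201.9),(155.6,197.8),(168.6,233.8),(157.2,237.9)]]
for p in B: print('br',p.round(4))
b=np.mean(B,0); d=(B[0]+B[1]-B[2]-B[3]); print('br ctr',b,'len',np.linalg.norm(d)/2,'dir',np.degrees(np.arctan2(d[1],d[0])))
yv=np.array([-np.sin(a),np.cos(a),0])
print('predicted ring',c2+.045*yv,'square',c2-.045*yv, 'sq px',proj('top',c2-.045*yv),proj('scene',c2-.045*yv),'ring px',proj('scene',c2+.045*yv+.01*nn))
E
```

```text
collar top [ 0.52980706 -0.20136891  0.075     ] scene [ 0.52828302 -0.19600147  0.075     ] (array([ 0.53061345, -0.20158963,  0.07164617]), np.float64(0.0012204479604380326))
knob [ 0.52979487 -0.19949343  0.135     ]
panel [0.6001 0.0389 0.064 ]
panel [0.5391 0.2293 0.064 ]
panel [0.3992 0.1799 0.026 ]
panel [ 0.4591 -0.0074  0.026 ]
edges [np.float64(0.1999), np.float64(0.1531), np.float64(0.1967), np.float64(0.1532)]
y-dir deg 107.75028934206803 centre [0.49938018 0.11015777 0.045     ]
yaw 17.750289342068033
br [0.5171 0.1802 0.0656]
br [0.5258 0.1548 0.0657]
br [0.445  0.1309 0.0432]
br [0.4362 0.1568 0.043 ]
br ctr [0.48104731 0.15566837 0.05439207] len 0.08716695643738968 dir 16.315049634802378
predicted ring [0.48566107 0.15301552 0.045     ] square [0.51309929 0.06730003 0.045     ] sq px (np.float64(196.36164638740289), np.float64(203.33187203719274)) (np.float64(227.0433049421022), np.float64(232.95168826467022)) ring px (np.float64(213.52460426929014), np.float64(257.1888003969845))
```

```bash
cat >> h.py <<'E'
from scipy.spatial.transform import Rotation as Ro
def go(pos,Rt):
    "shift and rotvec from the measured pose to (pos,R)"
    s=get_state(); w=s['tcp_rot']; R0=Ro.from_quat([*w[1:],w[0]])
    print('shift',(np.array(pos)-s['tcp_pos']).round(4),'rv',(Ro.from_matrix(Rt)*R0.inv()).as_rotvec().round(4),'t',s['time'],'open',s['opening'],'F',s['contact_force'].round(2))
def frame(yaw,tilt,x_head):
    "tool axes: z along -normal of panel tilted by tilt, x at heading x_head (perp to slope dir yaw)"
    xu=np.array([np.cos(yaw),np.sin(yaw),0]); nn=-np.sin(tilt)*xu+np.cos(tilt)*np.array([0,0,1])
    x=np.array([np.cos(x_head),np.sin(x_head),0]); z=-nn; x=x-(x@z)*z; x/=np.linalg.norm(x)
    return np.stack([x,np.cross(z,x),z],1),nn,xu
E
r="0.126 0.432 0 0 0 1.5 0.0854"; python3 -m inch '0.126 0.432 0 0 0 1.49 0.06;0.126 0.432 0 0 0 1.49 0.06;0.126 0.432 0 0 0 1.49 0.06;0.126 0.432 0 0 0 1.49 0.06;0.126 0.432 0 0 0 1.49 0.06;0.126 0.432 0 0 0 1.49 0.06;0.126 0.432 0 0 0 1.49 0.06;0.126 0.432 0 0 0 1.49 0.06;0.126 0.432 0 0 0 1.49 0.06;0.126 0.432 0 0 0 1.49 0.06' 40
python3 - <<'E'
from h import *
a=np.radians(17.3)
R,nn,xu=frame(a,np.radians(15),a+np.pi/2)
p=np.array([.482,.155,.045])
print(nn); go(p+.06*nn,R); print(get_state()['joint_positions'])
E
```

```text
time: 1.1
tcp_pos: [0.3961, -0.126, 0.2309]
tcp_rot: [-0.001, 0.982, 0.189, -0.0]
contact_force: [-0.6, -0.2, -0.3]
opening: 0.06
[-0.24711028 -0.07696628  0.96592583]
shift [ 0.071   0.2764 -0.1279] rv [-0.1252 -0.2621  1.4825] t 1.1 open 0.06000613814438679 F [-0.58 -0.25 -0.32]
[-0.46529219 -0.10097863 -0.44310927  1.23036289  0.0020677   0.72470824]
```

```bash
python3 -m inch '0.071 0.276 -0.03 -0.125 -0.262 1.482 0.06;0.071 0.276 -0.03 -0.125 -0.262 1.482 0.06;0.071 0.276 -0.03 -0.125 -0.262 1.482 0.06;0.071 0.276 -0.03 -0.125 -0.262 1.482 0.06;0.071 0.276 -0.03 -0.125 -0.262 1.482 0.06;0.071 0.276 -0.03 -0.125 -0.262 1.482 0.06;0.071 0.276 -0.128 -0.125 -0.262 1.482 0.06;0.071 0.276 -0.128 -0.125 -0.262 1.482 0.06;0.071 0.276 -0.128 -0.125 -0.262 1.482 0.06;0.071 0.276 -0.128 -0.125 -0.262 1.482 0.06'
python3 -m inch '0 0 0 0 0 0 0.06;0 0 0 0 0 0 0.06;0 0 0 0 0 0 0.06'
python3 - <<'E'
from h import *
a=np.radians(17.3)
R,nn,xu=frame(a,np.radians(15),a+np.pi/2)
p=np.array([.482,.155,.045])
go(p+.005*nn,R)
im=snap('scene','s2.png'); cv2.imwrite('pics/c3.png',cv2.resize(im[130:330,110:330,::-1],None,fx=2.5,fy=2.5))
E
```

```text
time: 2.1
tcp_pos: [0.4637, 0.1443, 0.1]
tcp_rot: [0.075, 0.595, 0.793, 0.104]
contact_force: [-0.2, -0.2, 0.0]
opening: 0.0601
time: 2.4
tcp_pos: [0.4677, 0.1444, 0.1039]
tcp_rot: [0.077, 0.599, 0.79, 0.106]
contact_force: [-0.4, 0.5, -0.4]
opening: 0.0601
shift [ 0.0131  0.0102 -0.0541] rv [-0.0054  0.0002  0.027 ] t 2.4 open 0.06011494419376245 F [-0.41  0.48 -0.4 ]
```

View pics/c3.png

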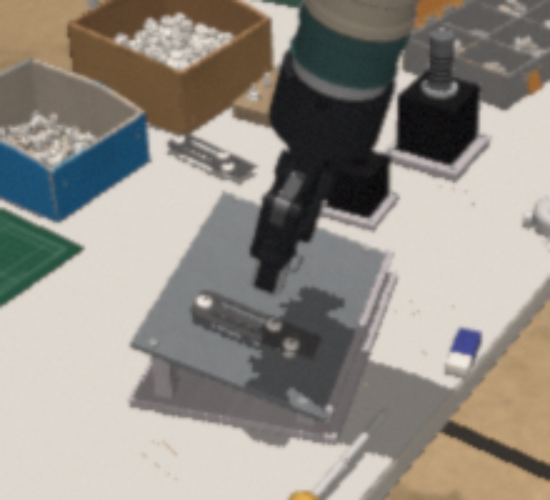

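The crop shows the gripper above the bracket, whose plate runs from crop (203,300) to (305,345). The fingers straddle it. Now I'll descend along the panel normal.

```bash
python3 -m inch '0.003 0.008 -0.01 -0.005 0 0.027 0.06;0.007 0.009 -0.03 -0.005 0 0.027 0.06;0.011 0.0095 -0.046 -0.005 0 0.027 0.06;0.013 0.010 -0.052 -0.005 0 0.027 0.06;0.013 0.010 -0.053 -0.005 0 0.027 0.06;0.013 0.010 -0.054 -0.005 0 0.027 0.06;0.013 0.010 -0.054 -0.005 0 0.027 0.06;0.013 0.010 -0.054 -0.005 0 0.027 0.06'
python3 - <<'E'
from h import *
a=np.radians(17.3)
R,nn,xu=frame(a,np.radians(15),a+np.pi/2)
p=np.array([.482,.155,.045])
go(p+.002*nn,R)
im=snap('scene','s3.png'); cv2.imwrite('pics/c4.png',cv2.resize(im[210:300,160:270,::-1],None,fx=5,fy=5))
E
```

```text
time: 3.25
tcp_pos: [0.4806, 0.1545, 0.0501]
tcp_rot: [0.078, 0.587, 0.799, 0.106]
contact_force: [0.1, 0.1, -0.4]
opening: 0.0599
shift [ 0.0009  0.0004 -0.0031] rv [-0.0002  0.0009 -0.0021] t 3.25 open 0.05990084329633331 F [ 0.08  0.1  -0.42]
```

View pics/c4.png

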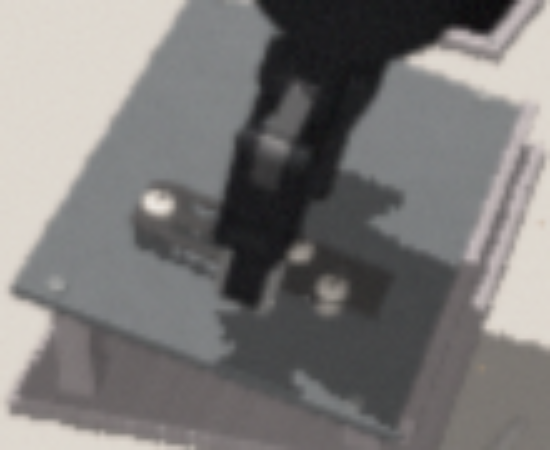

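The finger straddles the bracket at its middle (crop 245,290). I'll lower and close partly, watching the force.

```bash
python3 -m inch '0.001 0.0004 -0.002 0 0 0 0.044;0.001 0.0004 -0.002 0 0 0 0.044;0.001 0.0004 -0.003 0 0 0 0.044;0.001 0.0004 -0.003 0 0 0 0.044'
python3 -m inch '0.0005 0 -0.002 0 0 0 0.044;0.0005 0 -0.002 0 0 0 0.044;0.0005 0 -0.002 0 0 0 0.044'
```

```text
time: 3.7
tcp_pos: [0.4809, 0.1547, 0.0462]
tcp_rot: [0.077, 0.587, 0.799, 0.105]
contact_force: [0.3, -0.5, 0.4]
opening: 0.0437
time: 4.0
tcp_pos: [0.4814, 0.1547, 0.0442]
tcp_rot: [0.077, 0.587, 0.799, 0.105]
contact_force: [-0.4, 0.5, -0.7]
opening: 0.044
```

```bash
python3 -m inch '0 0 0 0 0 0 0.034;0 0 0 0 0 0 0.034;0 0 0 0 0 0 0.02;0 0 0 0 0 0 0.02;0 0 0 0 0 0 0.02;0 0 0 0 0 0 0.02' 40
python3 -m inch '0 0 0.01 0 0 0 0.02;0 0 0.03 0 0 0 0.02;0 0 0.06 0 0 0 0.02;0 0 0.09 0 0 0 0.02;0 0 0.09 0 0 0 0.02;0 0 0.09 0 0 0 0.02'
python3 - <<'E'
from h import *
im=snap('scene','s4.png'); snap('top','t4.png'); print(get_state()['opening'])
cv2.imwrite('pics/c5.png',cv2.resize(im[150:300,150:300,::-1],None,fx=4,fy=4))
E
```

```text
time: 4.6
tcp_pos: [0.4815, 0.1548, 0.0445]
tcp_rot: [0.077, 0.587, 0.799, 0.105]
contact_force: [-3.4, 0.0, 4.7]
opening: 0.0281
time: 5.2
tcp_pos: [0.4824, 0.1548, 0.1354]
tcp_rot: [0.078, 0.587, 0.799, 0.106]
contact_force: [-0.2, 0.2, -1.7]
opening: 0.0282
0.027673080359766077
```

View pics/c5.png

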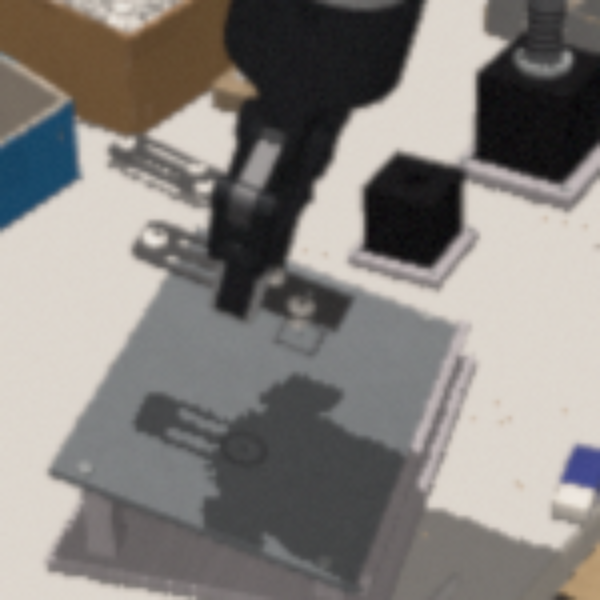

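The bracket is lifted in the fingers at crop (245,270). The ring is uncovered at crop (245,448), which is scene (211.2,262). Next I'll carry the bracket to the free table on the left and level it.

```bash
python3 - <<'E'
from h import *
a=np.radians(17.3)
R,nn,xu=frame(a,0,a+np.pi/2)
go([.478,.32,.05],R)
for p in [(165,265),(125,267),(65,175),(115,148)]: print(onz('top',*p,.01).round(3))
E
```

```text
shift [-0.0023  0.1655 -0.0831] rv [-0.0777  0.2471 -0.002 ] t 5.3 open 0.027673080359766077 F [ 0.17 -0.66 -0.47]
[0.372 0.147 0.01 ]
[0.369 0.24  0.01 ]
[0.588 0.385 0.01 ]
[0.651 0.267 0.01 ]
```

```bash
python3 -m inch '-0.002 0.04 0 -0.039 0.124 0 0.02;-0.002 0.085 0 -0.078 0.248 0 0.02;-0.002 0.13 0 -0.078 0.248 0 0.02;-0.002 0.166 0 -0.078 0.248 0 0.02;-0.002 0.166 -0.04 -0.078 0.248 0 0.02;-0.002 0.166 -0.08 -0.078 0.248 0 0.02;-0.002 0.166 -0.083 -0.078 0.248 0 0.02;-0.002 0.166 -0.083 -0.078 0.248 0 0.02;-0.002 0.166 -0.083 -0.078 0.248 0 0.02'
python3 - <<'E'
from h import *
a=np.radians(17.3)
R,nn,xu=frame(a,0,a+np.pi/2)
go([.478,.32,.003],R)
E
```

```text
time: 6.2
tcp_pos: [0.4805, 0.321, 0.0524]
tcp_rot: [0.001, 0.592, 0.806, 0.001]
contact_force: [-0.6, 0.6, -0.6]
opening: 0.028
shift [-0.0025 -0.001  -0.0494] rv [-0.0012  0.0028 -0.0017] t 6.2 open 0.027985559401383808 F [-0.59  0.6  -0.56]
```

```bash
python3 -m inch '0 0 -0.02 0 0 0 0.02;0 0 -0.04 0 0 0 0.02;0 0 -0.046 0 0 0 0.02;0 0 -0.049 0 0 0 0.02;0 0 -0.05 0 0 0 0.02;0 0 -0.05 0 0 0 0.02'
python3 -m inch '0 0 -0.001 0 0 0 0.02;0 0 -0.001 0 0 0 0.02;0 0 -0.001 0 0 0 0.02'
```

```text
time: 6.8
tcp_pos: [0.4805, 0.3212, 0.0025]
tcp_rot: [0.001, 0.592, 0.806, 0.002]
contact_force: [0.1, -0.1, -0.1]
opening: 0.0281
time: 7.1
tcp_pos: [0.4803, 0.3211, 0.001]
tcp_rot: [0.001, 0.592, 0.806, 0.001]
contact_force: [-0.0, -0.9, 1.4]
opening: 0.0279
```

```bash
python3 -m inch '0 0 -0.001 0 0 0 0.02;0 0 -0.001 0 0 0 0.02;0 0 -0.001 0 0 0 0.034;0 0 -0.001 0 0 0 0.044;0 0 0 0 0 0 0.054;0 0 0 0 0 0 0.06;0 0 0 0 0 0 0.06;0 0 0 0 0 0 0.06'
python3 -m inch '0 0 0.02 0 0 0 0.06;0 0 0.06 0 0 0 0.06;0 0 0.1 0 0 0 0.06;0 0 0.14 0 0 0 0.06;0 0 0.18 0 0 0 0.06;0 -0.05 0.2 0 0 0 0.06;0 -0.1 0.2 0 0 0 0.06;0 -0.15 0.2 0 0 0 0.06;0 -0.2 0.2 0 0 0 0.06;0 -0.25 0.2 0 0 0 0.06'
python3 - <<'E'
from h import *
im=snap('scene','s5.png'); t=snap('top','t5.png')
A=cv2.resize(im[190:330,110:280,::-1],(480,395)); B=cv2.resize(t[140:270,40:160,::-1],(320,347)); B=cv2.copyMakeBorder(B,0,48,0,0,0)
cv2.imwrite('pics/c6.png',cv2.convertScaleAbs(np.hstack([A,B]),alpha=1.2))
E
```

```text
time: 7.9
tcp_pos: [0.4794, 0.3207, 0.0002]
tcp_rot: [0.0, 0.592, 0.806, 0.0]
contact_force: [-1.0, 0.5, 1.0]
opening: 0.0596
time: 8.9
tcp_pos: [0.4792, 0.0726, 0.2005]
tcp_rot: [0.001, 0.592, 0.806, 0.001]
contact_force: [1.2, 0.0, 0.8]
opening: 0.0598
```

View pics/c6.png

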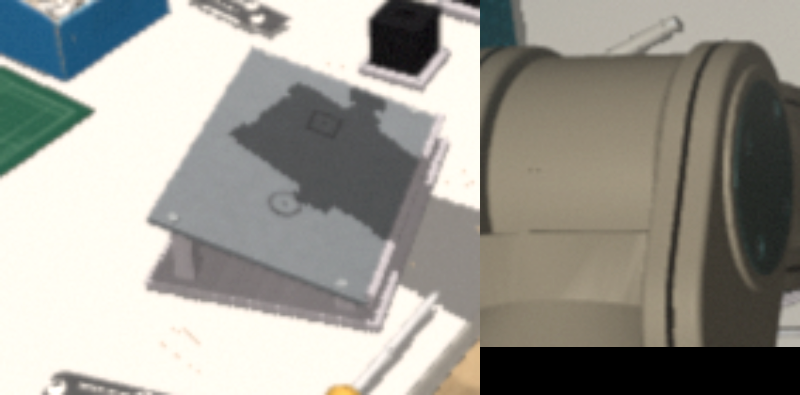

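The left crop shows the bracket on the table at lower left (60,385). On the panel, the ring is at (285,203) and the square at (324,122), both uncovered. Next is the probe.

```bash
python3 -m inch '0.01 -0.05 0 0 0 0 0.06;0.02 -0.1 0 0 0 0 0.06;0.03 -0.15 0 0 0 0 0.06;0.04 -0.2 0 0 0 0 0.06;0.045 -0.24 0 0 0 0 0.06;0.05 -0.273 0 0 0 0 0.06;0.05 -0.273 0 0 0 0 0.06;0.05 -0.273 0 0 0 0 0.06;0.05 -0.273 0 0 0 0 0.06'
python3 - <<'E'
from h import *
a=np.radians(17.3)
R,nn,xu=frame(a,0,a+np.pi/2)
go([.530,-.2005,.086],R)
im=snap('scene','s6.png'); t=snap('top','t6.png')
A=cv2.resize(im[200:380,80:280,::-1],(400,360)); B=cv2.resize(t[150:260,50:240,::-1],(400,232)); B=cv2.copyMakeBorder(B,0,128,0,0,0)
cv2.imwrite('pics/c7.png',cv2.convertScaleAbs(np.hstack([A,B]),alpha=1.2))
# panel plane / ring refinement
c=np.array([.4994,.1102,.045]); a=np.radians(17.5); xu=np.array([np.cos(a),np.sin(a),0]); yv=np.array([-np.sin(a),np.cos(a),0]); nn=-np.sin(np.radians(15))*xu+np.cos(np.radians(15))*np.array([0,0,1])
for q in [(210.9,261.9),(224.7,233.2)]:
    o,d=ray('scene',*q); print('scene',(o+d*((c-o)@nn)/(d@nn)).round(4), onz('scene',*q,.045).round(4))
E
```

```text
time: 9.9
tcp_pos: [0.5292, -0.1973, 0.2]
tcp_rot: [-0.0, 0.591, 0.806, 0.001]
contact_force: [-1.0, -0.1, -0.1]
opening: 0.06
shift [ 0.0008 -0.0032 -0.114 ] rv [-0.0014  0.0004 -0.0032] t 9.9 open 0.059971839063351996 F [-0.98 -0.06 -0.1 ]
scene [0.4861 0.1571 0.0454] [0.4864 0.1567 0.045 ]
scene [0.5157 0.0717 0.0461] [0.5166 0.0706 0.045 ]
```

View pics/c7.png

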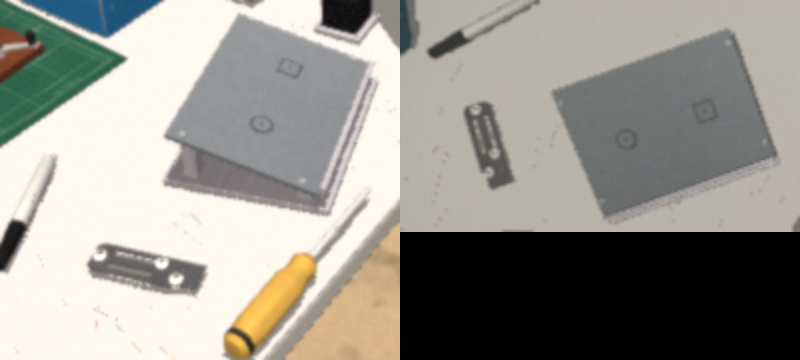

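The crop shows the bracket flat on the table, well clear of the rest. The ring is at top (157.6,216.3) and scene (210.8,262). Next I'll grip the probe.

```bash
python3 - <<'E'
from h import *
for s,t in [((210.8,262),(157.6,216.3)),((224.8,233.5),(194.9,203))]:
    print(onz('scene',*s,.045).round(4),onz('top',*t,.045).round(4),tri(s,t))
E
python3 -m inch '0 -0.003 -0.03 0 0 0 0.06;0 -0.003 -0.06 0 0 0 0.06;0 -0.003 -0.09 0 0 0 0.06;0 -0.003 -0.11 0 0 0 0.06;0 -0.003 -0.114 0 0 0 0.06;0 -0.003 -0.114 0 0 0 0.06'
python3 -m inch '0 0 0 0 0 0 0.04;0 0 0 0 0 0 0.03;0 0 0 0 0 0 0.015;0 0 0 0 0 0 0.015;0 0 0 0 0 0 0.015;0 0 0 0 0 0 0.015' 50
```

```text
[0.4863 0.1571 0.045 ] [0.4851 0.1555 0.045 ] (array([0.48590072, 0.15618661, 0.04442311]), np.float64(0.0018287359055849399))
[0.5158 0.0713 0.045 ] [0.5139 0.0706 0.045 ] (array([0.5147367 , 0.07111338, 0.04518067]), np.float64(0.0019398117833188766))
time: 10.6
tcp_pos: [0.5291, -0.2005, 0.086]
tcp_rot: [-0.0, 0.591, 0.806, 0.0]
contact_force: [-0.5, 0.6, 0.3]
opening: 0.06
time: 11.2
tcp_pos: [0.5308, -0.2021, 0.0881]
tcp_rot: [0.002, 0.592, 0.806, 0.001]
contact_force: [-0.1, 0.9, 5.1]
opening: 0.0224
```

```bash
python3 -m inch '0 0 0.01 0 0 0 0.015;0 0 0.025 0 0 0 0.015;0 0 0.045 0 0 0 0.015;0 0 0.065 0 0 0 0.015;0 0 0.09 0 0 0 0.015;0 0 0.12 0 0 0 0.015;0 0 0.13 0 0 0 0.015;0 0 0.13 0 0 0 0.015;0 0 0.13 0 0 0 0.015'
python3 - <<'E'
from h import *
a=np.radians(18)
R,nn,xu=frame(a,np.radians(15),a+np.pi/2)
go(np.array([.486,.1562,.045])+.10*nn,R); print(nn,get_state()['joint_positions'].round(2))
im=snap('scene','s8.png'); cv2.imwrite('pics/c8.png',cv2.resize(cv2.convertScaleAbs(im[80:220,240:360,::-1],alpha=1.6),None,fx=4,fy=4,interpolation=2))
E
```

```text
time: 12.1
tcp_pos: [0.5288, -0.2014, 0.2152]
tcp_rot: [-0.0, 0.592, 0.806, 0.0]
contact_force: [-0.4, 0.4, -1.4]
opening: 0.0225
shift [-0.0674  0.3496 -0.0736] rv [ 0.0786 -0.2497  0.0099] t 12.1 open 0.022450330412153337 F [-0.42  0.36 -1.39]
[-0.24615154 -0.07997948  0.96592583] [-0.48  0.18 -0.18  1.21  0.   -0.78]
```

View pics/c8.png

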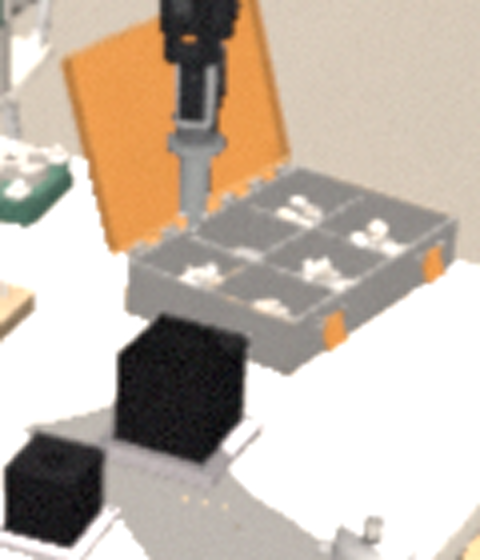

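The crop shows the probe hanging straight in the fingers at (195,170), clear of the holder. Next I'll move it over the ring and tilt it square to the panel.

```bash
python3 -m inch '-0.008 0.045 0 0.02 -0.06 0 0.015;-0.016 0.09 0 0.04 -0.12 0 0.015;-0.025 0.135 0 0.06 -0.18 0.005 0.015;-0.034 0.18 0 0.079 -0.25 0.01 0.015;-0.043 0.225 0 0.079 -0.25 0.01 0.015;-0.052 0.27 -0.02 0.079 -0.25 0.01 0.015;-0.06 0.315 -0.04 0.079 -0.25 0.01 0.015;-0.067 0.35 -0.065 0.079 -0.25 0.01 0.015;-0.067 0.35 -0.074 0.079 -0.25 0.01 0.015;-0.067 0.35 -0.074 0.079 -0.25 0.01 0.015'
python3 -m inch '0 0 0 0 0 0 0.015;0 0 0 0 0 0 0.015;0 0 0 0 0 0 0.015'
python3 - <<'E'
from h import *
a=np.radians(18)
R,nn,xu=frame(a,np.radians(15),a+np.pi/2)
ring=np.array([.486,.1562,.0447])
go(ring+.10*nn,R)
s=get_state(); Rt=Ro.from_quat([*s['tcp_rot'][1:],s['tcp_rot'][0]]).as_matrix(); tip=s['tcp_pos']+.069*Rt[:,2]
print('tip',tip,'px',proj('scene',tip),proj('top',tip),'normal err',np.degrees(np.arccos(-Rt[:,2]@nn)))
im=snap('scene','s9.png'); snap('top','t9.png'); cv2.imwrite('pics/c9.png',cv2.resize(im[190:290,160:280,::-1],None,fx=6,fy=6,interpolation=2))
E
```

```text
time: 13.15
tcp_pos: [0.4589, 0.1486, 0.1385]
tcp_rot: [0.075, 0.582, 0.803, 0.103]
contact_force: [-0.3, 0.1, -1.1]
opening: 0.0227
time: 13.45
tcp_pos: [0.4639, 0.1474, 0.1434]
tcp_rot: [0.078, 0.583, 0.801, 0.107]
contact_force: [-0.6, 0.3, -2.0]
opening: 0.023
shift [-0.0025  0.0008 -0.0021] rv [0.     0.0039 0.0022] t 13.45 open 0.02302210735433767 F [-0.59  0.33 -2.02]
tip [0.48112739 0.15290368 0.07681756] px (np.float64(213.77484418413223), np.float64(248.40825373464605)) (np.float64(155.06793783162453), np.float64(217.7681919111699)) normal err 0.23646228081071766
```

View pics/c9.png

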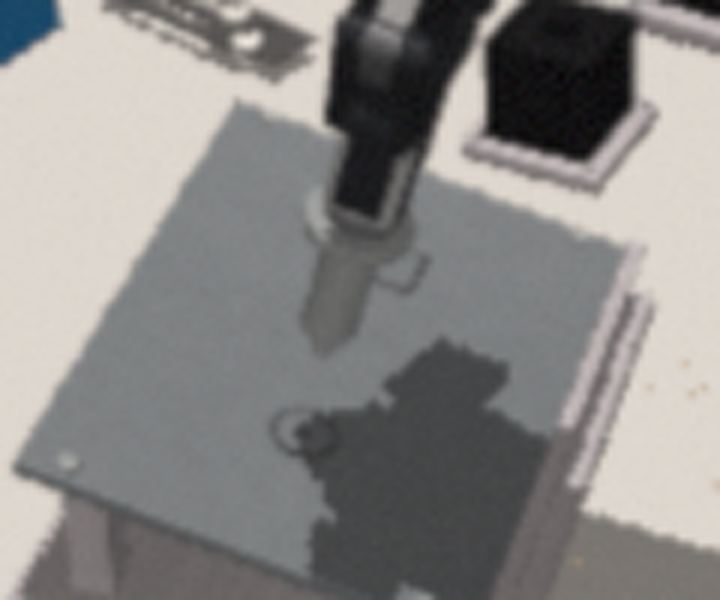

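The tip is at crop (322,352), which is scene (213.7,248.7). That matches the predicted (213.8,248.4), so the tip length and grip are as assumed. Now I'll come down along the normal in small steps.

```bash
python3 -m inch '0 0.001 -0.01 0 0.004 0.002 0.015;0.002 0.002 -0.018 0 0.004 0.002 0.015;0.003 0.003 -0.024 0 0.004 0.002 0.015;0.0044 0.003 -0.029 0 0.004 0.002 0.015;0.0044 0.003 -0.029 0 0.004 0.002 0.015;0.0044 0.003 -0.029 0 0.004 0.002 0.015;0.0044 0.003 -0.029 0 0.004 0.002 0.015'
cat > st.py <<'E'
from h import *
a=np.radians(18)
R,nn,xu=frame(a,np.radians(15),a+np.pi/2)
ring=np.array([.486,.1562,.0447])
go(ring+.064*nn,R); s=get_state()
d=s['tcp_pos']-ring; print('normal dist',(d@nn).round(4),'lateral',(d-(d@nn)*nn).round(4),'Fn',s['contact_force']@nn)
E
python3 st.py
```

```text
time: 14.25
tcp_pos: [0.4671, 0.1514, 0.1135]
tcp_rot: [0.076, 0.582, 0.803, 0.105]
contact_force: [0.0, 0.2, -1.2]
opening: 0.0228
shift [ 0.0031 -0.0003 -0.007 ] rv [ 0.0002 -0.0018 -0.002 ] t 14.25 open 0.02281463792220808 F [ 0.03  0.25 -1.17]
normal dist 0.0715 lateral [-0.0013  0.0009 -0.0003] Fn -1.1589161977277795
```

```bash
python3 -m inch '0.001 -0.0005 -0.001 0 0 0 0.015;0.0015 -0.0006 -0.002 0 0 0 0.015;0.0018 -0.0006 -0.003 0 0 0 0.015;0.0018 -0.0006 -0.003 0 0 0 0.015'; python3 st.py
python3 -m inch '0.0003 0 -0.001 0 0 0 0.015;0.0003 0 -0.001 0 0 0 0.015;0.0003 0 -0.001 0 0 0 0.015'; python3 st.py
python3 -m inch '0.0003 0 -0.001 0 0 0 0.015;0.0003 0 -0.001 0 0 0 0.015;0.0003 0 -0.001 0 0 0 0.015'; python3 st.py
```

```text
time: 14.65
tcp_pos: [0.469, 0.1509, 0.1105]
tcp_rot: [0.076, 0.582, 0.803, 0.105]
contact_force: [-0.0, 0.4, 0.9]
opening: 0.0229
shift [ 0.0013  0.0002 -0.004 ] rv [-0.0002 -0.0016 -0.0019] t 14.65 open 0.022949557180945306 F [-0.01  0.39  0.86]
normal dist 0.0682 lateral [-0.0002  0.0001 -0.    ] Fn 0.7965190982194247
time: 14.95
tcp_pos: [0.4692, 0.1509, 0.1095]
tcp_rot: [0.076, 0.582, 0.803, 0.105]
contact_force: [-0.5, 0.8, 1.4]
opening: 0.0228
shift [ 0.001   0.0002 -0.003 ] rv [-0.0002 -0.0017 -0.002 ] t 14.95 open 0.02283139494465361 F [-0.53  0.79  1.4 ]
normal dist 0.0671 lateral [-0.0003  0.0001 -0.0001] Fn 1.4210374949434181
time: 15.25
tcp_pos: [0.4695, 0.151, 0.1085]
tcp_rot: [0.076, 0.582, 0.803, 0.105]
contact_force: [0.5, 1.4, 2.4]
opening: 0.023
shift [ 0.0008  0.0001 -0.0019] rv [-0.0003 -0.0018 -0.0021] t 15.25 open 0.023016152926883922 F [0.49 1.36 2.44]
normal dist 0.0661 lateral [-0.0002  0.     -0.0001] Fn 2.125157182641372
```

```bash
for i in 1 2 3 4 5 6; do python3 -m inch '0 0 0 0 0 0 0.015;0 0 0 0 0 0 0.015' | grep contact; done; python3 st.py; python3 - <<'E'
from h import *
im=snap('scene','s10.png'); t=snap('top','t10.png')
A=cv2.resize(im[220:285,170:260,::-1],(540,390),interpolation=2); cv2.imwrite('pics/c10.png',A)
E
```

```text
contact_force: [-0.7, 2.4, 1.8]
contact_force: [-1.4, 1.2, 1.1]
contact_force: [0.2, 2.0, 2.3]
contact_force: [-0.5, 1.7, 2.4]
contact_force: [-0.7, 1.4, 2.1]
contact_force: [-0.5, 0.9, 2.3]
shift [ 0.0009  0.0004 -0.0018] rv [ 0.0003 -0.002  -0.0018] t 16.45 open 0.022880733566911424 F [-0.54  0.93  2.34]
normal dist 0.066 lateral [-0.0004 -0.0002 -0.0001] Fn 2.314487210844893
```

View pics/c10.png

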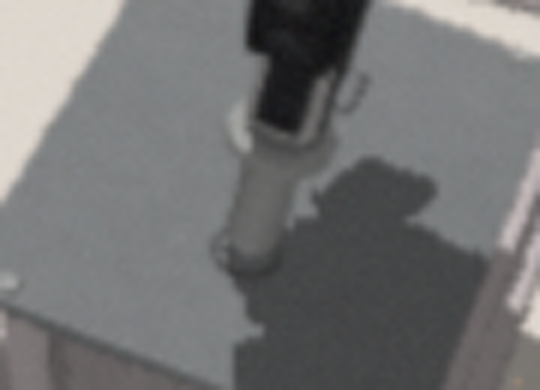

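The tip stands at the ring. The ring's left edge shows at crop (217,248) and the shank's lower end at about (255,268). I'll check that numerically against the predicted outlines.

```bash
python3 - <<'E'
from h import *
s=get_state(); R=Ro.from_quat([*s['tcp_rot'][1:],s['tcp_rot'][0]]).as_matrix(); z=R[:,2]
ring=np.array([.486,.1562,.0447]); th=np.linspace(0,2*np.pi,72)
K=lambda P:(np.array(proj('scene',P))-[170,220])*6
org=s['tcp_pos']+.017*z
def ell(c,r): return np.array([K(c+r*(np.cos(t)*R[:,0]+np.sin(t)*R[:,1])) for t in th])
for n,c,r in [('collar',org,.017),('shank end',org+.04*z,.009),('ring',ring,.011)]:
    e=ell(c,r); print(n,'ctr',K(c).round(),'x',e[:,0].min().round(),e[:,0].max().round(),'y',e[:,1].min().round(),e[:,1].max().round())
print('tip px',K(s['tcp_pos']+.066*z),'mm/px here',1000*np.linalg.norm(onz('scene',211,262,.045)-onz('scene',211,263,.045)))
im=cv2.resize(cv2.imread('pics/s10.png')[220:285,170:260],(540,390),interpolation=2).max(2)
for y in (170,190,210,230,250): print(y,im[y,200:310:6])
print('col255',im[230:300:5,255],'col240',im[230:300:5,240],'col270',im[230:300:5,270])
E
```

```text
collar ctr [283. 138.] x 227.0 338.0 y 100.0 178.0
shank end ctr [255. 232.] x 226.0 284.0 y 211.0 253.0
ring ctr [247. 252.] x 213.0 282.0 y 226.0 278.0
tip px [249.04671359 252.22848937] mm/px here 2.851672620452014
170 [130 133 130 129 131 131 124 100  94  97 103 103 102 100  98 100  97  98
  96]
190 [129 128 128 129 128 122 110  96 100 101 104 106 103 100  96  98 113 126
 121]
210 [129 129 132 132 126 109  97 100 101 105 105 103 100  95  95 107 125 130
 130]
230 [128 129 129 120 101  95  99 102 105 106 102  98  93  87  81  88  76  74
  73]
250 [129 124 102 104  96  79  84  98 103 101  93  88  75  66  68  70  71  71
  74]
col255 [105 104 103 103 100  86  77  73  65  61  64  68  71  73] col240 [101 103 105 103  94  82  75  74  64  60  67  75  88 109] col270 [95 94 93 88 79 71 68 61 57 62 70 70 70 70]
```

The outlines agree to about 1 mm: the shank edge is at y≈254 against a predicted 253, and the ring edge at ≈275 against 278. Force (about 3.2 N net of the probe's weight) and travel since contact both give about 4.4 mm pressed. I'll go in 0.5 mm more, settle and hand in.

```bash
python3 -m inch '0.0004 0.0002 -0.0005 0 0 0 0.015;0.0004 0.0002 -0.0005 0 0 0 0.015;0.0004 0.0002 -0.0005 0 0 0 0.015;0.0004 0.0002 -0.0005 0 0 0 0.015;0.0004 0.0002 -0.0005 0 0 0 0.015;0.0004 0.0002 -0.0005 0 0 0 0.015'; python3 st.py; python3 -c "
from rig import *
print(close_job())"
```

```text
time: 17.15
tcp_pos: [0.4697, 0.1509, 0.1078]
tcp_rot: [0.076, 0.582, 0.803, 0.105]
contact_force: [-1.5, -0.5, 2.1]
opening: 0.023
shift [ 0.0006  0.0002 -0.0013] rv [ 0.0004 -0.0022 -0.0017] t 17.15 open 0.022951074707496882 F [-1.53 -0.48  2.07]
normal dist 0.0654 lateral [-0.0002 -0.0001 -0.0001] Fn 2.4105516657681845
the job is handed in; nothing more can be done
None
```

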